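# Line up the sprinkle jars by height

## Task

Get the cake-decorating corner ready: stand the four sprinkle jars upright on the four cork discs of the board, one to a disc and well centred, in order of height, with the tallest next to the small red bowl and the shortest at the other end by the white bowl. Don't let any jar tip over, and leave the little food-colour bottle standing where it is.

Things in the scene. Friction and masses are not known exactly. Their poses are not given: they have to be found in the camera images.
- jar_black_mid (a point): Centre, half-way up, of the tallest sprinkle jar: a loose upright plain cylinder 44 mm in diameter and 135 mm tall, black contents and a screw lid of the same colour with a narrow white band between them, about 170 g (30 to 40 % more or less). It starts standing on the counter (height 0); its z axis points up through the lid. Round, so it can be gripped across any direction.
- jar_pink_mid (a point): Centre, half-way up, of the second tallest sprinkle jar: a loose upright plain cylinder 44 mm in diameter and 110 mm tall, pink contents and a screw lid of the same colour with a narrow white band between them, about 140 g (30 to 40 % more or less). It starts standing on the counter (height 0); its z axis points up through the lid. Round, so it can be gripped across any direction.
- jar_orange_mid (a point): Centre, half-way up, of the third tallest sprinkle jar: a loose upright plain cylinder 44 mm in diameter and 85 mm tall, orange contents and a screw lid of the same colour with a narrow white band between them, about 110 g (30 to 40 % more or less). It starts standing on the counter (height 0); its z axis points up through the lid. Round, so it can be gripped across any direction.
- jar_yellow_mid (a point): Centre, half-way up, of the shortest sprinkle jar: a loose upright plain cylinder 44 mm in diameter and 60 mm tall, yellow contents and a screw lid of the same colour with a narrow white band between them, about 80 g (30 to 40 % more or less). It starts standing on the counter (height 0); its z axis points up through the lid. Round, so it can be gripped across any direction.
- mark_a: One of the four alike fixed round cork discs (64 mm in diameter, 4 mm thick) that make a straight row, 80 mm from centre to centre, on a dark wooden board (470 x 90 mm, 12 mm thick). Origin: centre of its underside, on the board's top, 12 mm above the counter; a jar stands on its top, 16 mm above the counter. The letters say nothing about the place in the row: they are mixed at every start. The board lies anywhere within some cm and is turned a little.
- mark_b: One of the four alike fixed round cork discs (64 mm in diameter, 4 mm thick) that make a straight row, 80 mm from centre to centre, on a dark wooden board (470 x 90 mm, 12 mm thick). Origin: centre of its underside, on the board's top, 12 mm above the counter; a jar stands on its top, 16 mm above the counter. The letters say nothing about the place in the row: they are mixed at every start. The board lies anywhere within some cm and is turned a little.
- mark_c: One of the four alike fixed round cork discs (64 mm in diameter, 4 mm thick) that make a straight row, 80 mm from centre to centre, on a dark wooden board (470 x 90 mm, 12 mm thick). Origin: centre of its underside, on the board's top, 12 mm above the counter; a jar stands on its top, 16 mm above the counter. The letters say nothing about the place in the row: they are mixed at every start. The board lies anywhere within some cm and is turned a little.
- mark_d: One of the four alike fixed round cork discs (64 mm in diameter, 4 mm thick) that make a straight row, 80 mm from centre to centre, on a dark wooden board (470 x 90 mm, 12 mm thick). Origin: centre of its underside, on the board's top, 12 mm above the counter; a jar stands on its top, 16 mm above the counter. The letters say nothing about the place in the row: they are mixed at every start. The board lies anywhere within some cm and is turned a little.
- bowl_red: Small red pinch bowl (70 mm in diameter, 30 mm tall, rim 42 mm above the counter) fixed on one end of the board, in line with the discs, its centre 75 mm from the centre of the nearest disc. It may be at either end; a white bowl of the same size is at the other end. Origin: centre of its underside, 12 mm above the counter.
- dye_mid (a point): Centre, half-way up, of the little food-colour bottle (dark red, 26 mm in diameter, 50 mm tall, white cap, 30 g), which stands loose on the counter among the jars. It is not one of the jars and stays where it is.

How it is judged:
By the outcome, as a careful person would: the job done as asked, in the order asked, and still so for the second after the job is handed in, with the robot touching nothing.
It also fails if it takes over 112 s, if anything falls off the work surface, if the arm or the gripper's body presses on something with over 40 N, if the wrist force passes 120 N, or if a joint passes its speed limit or range.

## Robot

A 6-joint arm with a two-finger parallel gripper is mounted at the origin on the work surface. World frame = base frame: x ahead of the robot, y to its left, z up, the work surface at z = 0. Lengths are in m, angles in rad, forces in N, time in s.
With the tool pointing down it reaches from about 0.35 to 0.875 m from the base axis. Payload 4.2 kg.
Tool frame: the origin (TCP) lies at the very end of the fingers, on their centre line; the grasp point (between the pads) lies robot.tcp_to_grasp behind it (robot.tcp_to_grasp is the distance from the TCP to the grasp point, in m); z points along the fingers, y is the direction in which the jaws open and shut (so a half turn about z gives the same grasp; the last joint's range is limited). The gripper opens to 85 mm and grips with 20 to 120 N. Pads are 22 mm wide; open, the fingers measure 114 mm over their backs; the gripper's body (76 mm by 85 mm) begins 54 mm behind the grasp point. The pads swing forward as they close: fully open they stand 13 mm farther back than shut.
Start: joints at [1.555, 0.385, 0.008, 0, -1.194, -0.259], TCP at [0.17, 0.602, 0.231] pointing down, gripper open.
Joint ranges: [-3.14, 3.14], [-1.21, 2.06], [-1.07, 1.41], [-3.16, 2.05], [-2.99, -0.16], [-3.1, 3.1]. Speed limits (rad/s): [2.79, 2.79, 3.14, 3.14, 3.14, 3.14].

## Interface

Orientations are given as a rotation vector (axis times angle).
In Python, from rig import robot gives the robot as it stands.
- The arm moves only by the tool jog_arm, never from a script. Its argument "increments" is a list of rows, each an object of numbers: "rx", "ry", "rz": the turn, a rotation vector about the tool's x, y, z in degrees; "tx", "ty", "tz": the shift along the tool's x, y, z in mm; "hand": the opening, from 0 (shut) to 1 (fully open). In form: [{"rx": .., "ry": .., "rz": .., "tx": .., "ty": .., "tz": .., "hand": ..}, ...]. A call has exactly 10 rows; each row shifts and turns the commanded pose from where the row before left it, along the tool's axes as they then stand; what a row does not reach is not made up. A row lasts 1/10 s, in which the tool goes at most 50 mm and 8.59 degrees, less where a joint would pass 70% of its speed; a pose out of reach is approached as far as the arm can. A call is refused whole if a number of a shift passes 50 or a number of a turn 8.59, either way. A call with a gripper value outside its range is refused whole. The fingers move at their own pace and stop on an object; "grip_force" is the grip in N (left out, the last holds). Time passes only in rows, so rows that do not move let the fingers close, or fill a call up. It gives the time, the measured TCP pose, the force and the opening at its end, in the units of the state.
- robot.state(): the state, without advancing time (a new reading comes with each control period).
- robot.snapshot(name): name is "scene" or "top"; returns a dict with "image" (480x640x3 uint8, red, green, blue), "vfov" (degrees; the focal length in pixels is half the picture's height over the tangent of half this angle, whatever the lens; pixels are square), "cx", "cy" (the principal point, pixels), "origin" and "orientation" of the camera in the world. Camera axes: x right, y down, z forward; pixel columns grow to the right and rows downward; lengths in m; the calibration is good to about 2 mm. A picture is of the moment at which its call begins. There is no depth.
- robot.close_job(): hands the job in, once; it reports no verdict.
The state is a dict: "clock": time; "joint_pos": joint angles; "joint_vel": joint speeds; "joint_torque": joint torques, N m; "position": TCP position; "orientation": TCP orientation; "wrist_force": force on the tool from outside, world axes, zero at the start; "moment": the same for the moment, N m; "finger_gap": finger opening in m.
Only numpy, scipy, OpenCV 4.12 (cv2) and the standard library are available. Lean on these libraries where they do the work, as an engineer would, in place of code of your own. Each camera call takes 0.05 s, during which the arm holds its last target.

## Working session

There is one attempt and no reset: what is moved stays moved. The work goes in short steps, Python scripts to look and compute and a tool call to move; the robot and the scene stay as the last step left them, time stands still between calls to the robot, and variables do not carry over. Pictures are saved under pics/ and viewed, and the job is handed in when it is done.

Besides the shell and the picture viewer there is one more tool, called after "Call:" as name(argument=value, ...) on one line, values as JSON. jog_arm: Moves the arm, as the interface text tells. Its arguments: {"type":"object","properties":{"increments":{"type":"array","items":{"type":"object","properties":{"rx":{"type":"number"},"ry":{"type":"number"},"rz":{"type":"number"},"tx":{"type":"number"},"ty":{"type":"number"},"tz":{"type":"number"},"hand":{"type":"number"}}}},"grip_force":{"type":"number"}},"required":["increments"]}

```bash
ls; mkdir -p pics; python3 - <<'E'
from rig import robot
import cv2
print(robot.state(), robot.tcp_to_grasp)
for n in("scene","top"):
    s=robot.snapshot(n); cv2.imwrite(f"pics/{n}0.png",s["image"][:,:,::-1]); print({k:v for k,v in s.items() if k!="image"})
E
```

```text
pics
{'clock': 0.0, 'joint_pos': array([ 1.55459484e+00,  3.85598990e-01,  6.58107814e-03, -5.23179563e-04,
       -1.19399651e+00, -2.58610887e-01]), 'joint_vel': array([ 2.55185306e-04, -2.01038146e-04,  8.34092374e-04,  6.91723015e-04,
       -2.69944998e-05,  7.38561312e-05]), 'joint_torque': array([-2.49475042e-04, -3.92285299e+01,  1.88401204e+01,  4.18619111e+00,
       -4.61751537e-03,  4.39745349e-06]), 'position': array([0.16941363, 0.60097412, 0.23017488]), 'orientation': array([ 3.10970109e+00, -4.30307680e-01, -3.36709787e-04]), 'wrist_force': array([-0.21201681,  0.54072003, -0.39755659]), 'moment': array([-0.03859805,  0.00308129,  0.04012787]), 'finger_gap': 0.08529455972855479} 0.0187
{'vfov': 54.73367928563477, 'cx': 316.40687417159154, 'cy': 238.57676564322432, 'origin': array([ 1.042366  , -0.28001937,  0.53131841]), 'orientation': array([-1.97854957, -1.13234658,  0.56195916])}
{'vfov': 48.23228428723965, 'cx': 314.8793279850651, 'cy': 240.21085310358856, 'origin': array([ 0.5106549 , -0.0031921 ,  1.04222033]), 'orientation': array([-2.16099966,  2.19147902, -0.04544714])}
```

View pics/scene0.png

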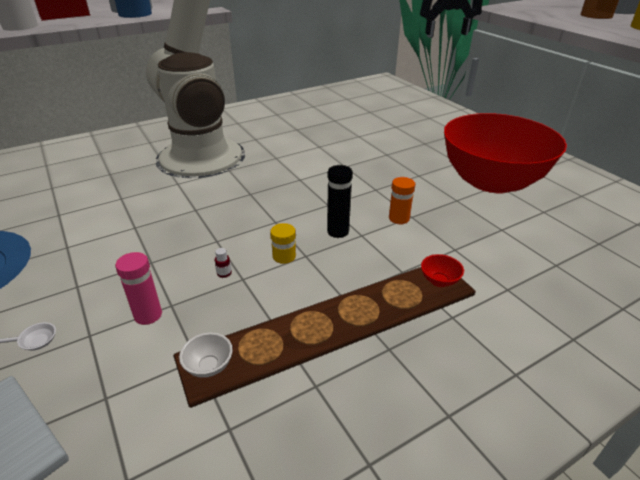

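View pics/top0.png

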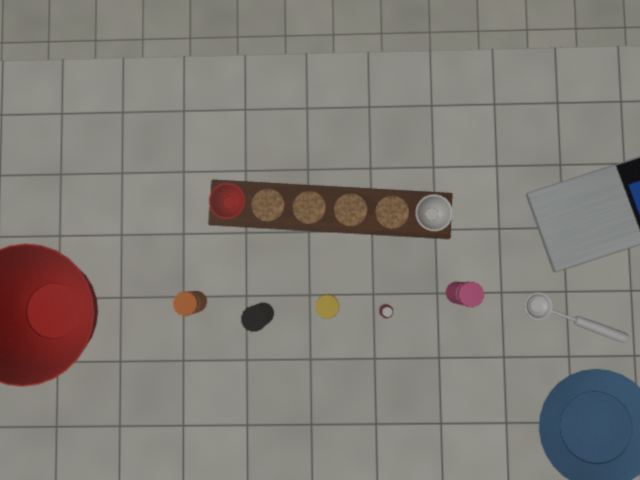

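The scene view shows the red bowl at (442,270) on the board's +y end and the white bowl at (206,355). The jars are pink (140,290), yellow (284,243), black (339,200) and orange (401,200), with the dye bottle at (223,263). The top view agrees: discs at about (267,205), (309,207), (350,209) and (392,212). Next I'll measure them.

```bash
cat > h.py <<'E'
import cv2, numpy as np
from scipy.spatial.transform import Rotation as R
def cast(s,uv,z):
    uv=np.atleast_2d(np.asarray(uv,float)); f=240/np.tan(np.radians(s["vfov"]/2))
    d=np.c_[(uv[:,0]-s["cx"])/f,(uv[:,1]-s["cy"])/f,np.ones(len(uv))]
    d=R.from_rotvec(s["orientation"]).apply(d); o=s["origin"]
    return (o+d*((z-o[2])/d[:,2])[:,None])[:,:2]
def masks(s):
    hsv=cv2.cvtColor(s["image"],cv2.COLOR_RGB2HSV)
    r=lambda a,b: cv2.inRange(hsv,np.array(a),np.array(b))
    return dict(black=r((0,0,0),(180,120,60)),pink=r((150,90,60),(174,255,255)),orange=r((4,150,110),(14,255,255)),
      yellow=r((20,120,80),(32,255,255)),red=r((0,150,60),(3,255,255))|r((175,150,40),(180,255,255)),cork=r((8,80,85),(24,210,255)))
H=dict(black=.135,pink=.110,orange=.085,yellow=.060,dye=.05)
def jar(s,pts,h,r=.022,z0=0):
    pts=cv2.convexHull(pts.reshape(-1,1,2)).reshape(-1,2)
    c=s["origin"][:2]; T=cast(s,pts,z0+h); B=cast(s,pts,z0)
    u=T.mean(0)-c; u/=np.linalg.norm(u); v=np.array([-u[1],u[0]])
    out=[]
    a=(T-c)@u; l=(T-c)@v; 
    top=c+u*(a.max()-r)+v*(l.max()+l.min())/2
    b=(B-c)@u
    bot=c+u*(b.min()+r)+v*(l.max()+l.min())/2
    return top,bot,(l.max()-l.min())
E
cat > m.py <<'E'
from h import *; from rig import robot
import sys
for n in ("top","scene"):
    s=robot.snapshot(n); M=masks(s); print(n)
    for k,m in M.items():
        cs=[c for c in cv2.findContours(m,0,1)[0] if cv2.contourArea(c)>60]
        for c in cs:
            x,y=c.reshape(-1,2).mean(0)
            if k in H:
                t,b,w=jar(s,c.reshape(-1,2),H[k]); print(k,(int(x),int(y)),int(cv2.contourArea(c)),"top",t.round(4),"bot",b.round(4),"w",w.round(4))
            else:
                mo=cv2.moments(c); z=.016 if k=="cork" else .042
                p=cast(s,[mo["m10"]/mo["m00"],mo["m01"]/mo["m00"]],z)[0]
                print(k,(int(x),int(y)),int(cv2.contourArea(c)),p.round(4))
E
python3 m.py
```

```text
top
black (256, 316) 598 top [0.4415 0.1221] bot [0.439  0.1266] w 0.04
black (631, 189) 516 top [ 0.6429 -0.5259] bot [ 0.6666 -0.6031] w 0.1107
pink (464, 293) 702 top [ 0.4757 -0.2473] bot [ 0.475  -0.2514] w 0.042
orange (185, 303) 384 top [0.4651 0.2514] bot [0.4607 0.2756] w 0.0402
yellow (326, 305) 383 top [ 0.4571 -0.0005] bot [ 4.512e-01 -3.000e-04] w 0.0402
red (37, 314) 10915 [0.446  0.5362]
red (223, 200) 762 [0.6542 0.1806]
cork (326, 305) 422 [ 0.4527 -0.    ]
cork (191, 300) 565 [0.4613 0.2662]
cork (391, 211) 844 [ 0.6309 -0.1271]
cork (350, 209) 832 [ 0.6367 -0.0475]
cork (308, 206) 829 [0.6428 0.0322]
cork (267, 204) 825 [0.6487 0.1121]
scene
black (337, 211) 969 top [0.5018 0.0804] bot [0.4354 0.1247] w 0.0367
black (339, 174) 362 top [0.443  0.1207] bot [0.2709 0.236 ] w 0.042
black (195, 129) 197 top [ 0.1316 -0.0353] bot [-0.1456  0.0401] w 0.1074
black (199, 102) 1784 top [-0.1364  0.0596] bot [-0.1876  0.0742] w 0.1108
black (181, 59) 753 top [-0.51    0.1364] bot [-0.6982  0.1873] w 0.1464
black (626, 5) 230 top [-0.2173  2.0634] bot [-0.4632  2.5199] w 0.076
black (449, 12) 919 top [-0.6177  1.3945] bot [-0.5536  1.3314] w 0.2485
pink (142, 298) 1157 top [ 0.536  -0.2538] bot [ 0.4715 -0.2505] w 0.038
pink (132, 265) 703 top [ 0.477  -0.2504] bot [ 0.3565 -0.2441] w 0.0434
orange (404, 184) 203 top [0.4656 0.2504] bot [0.3708 0.3378] w 0.0416
yellow (283, 253) 303 top [ 0.5121 -0.0289] bot [ 0.4514 -0.    ] w 0.0381
yellow (282, 233) 432 top [ 0.4557 -0.0025] bot [0.4015 0.0231] w 0.0431
red (441, 269) 996 [0.6589 0.1793]
red (500, 148) 7150 [0.4094 0.5948]
red (80, 8) 80 [-1.7182 -0.0083]
cork (260, 345) 1222 [ 0.6316 -0.13  ]
cork (311, 326) 1077 [ 0.6376 -0.0505]
cork (358, 309) 951 [0.6436 0.0293]
cork (401, 293) 850 [0.6494 0.109 ]
cork (283, 252) 326 [ 0.4665 -0.0078]
cork (282, 233) 455 [0.4104 0.0188]
cork (400, 208) 512 [0.4591 0.2573]
cork (403, 185) 361 [0.3869 0.3237]
```

Call:
jog_arm(increments=[{"rz": 7.4},{"rz": 7.4},{"rz": 7.4},{"rz": 7.4},{"rz": 7.4},{"rz": 7.4},{"rz": 7.4},{"rz": 7.4},{"rz": 7.4},{"rz": 7.4}], grip_force=40)

```text
invalid input
```

```bash
cat > d.py <<'E'
from h import *; from rig import robot
import sys
s=robot.state(); t=np.array([float(a) for a in sys.argv[1:4]])
Rt=R.from_rotvec(s["orientation"])
print("t",round(s["clock"],2),"pos",s["position"].round(4),"delta mm (tool)",(Rt.inv().apply(t-s["position"])*1000).round(1))
G=R.from_matrix(np.array([[0,-1,0],[-1,0,0],[0,0,-1.]]))
print("turn deg (tool)",np.degrees((Rt.inv()*G).as_rotvec()).round(2),"gap",s["finger_gap"],"F",s["wrist_force"].round(1),"q",s["joint_pos"].round(2))
E
python3 d.py .454 -.001 .15
```

```text
t 0.2 pos [0.1695 0.6012 0.2306] delta mm (tool) [437.3 502.3  81.3]
turn deg (tool) [ 6.000e-02 -5.000e-02  7.425e+01] gap 0.08540679453561248 F [0.1 1.1 0.1] q [ 1.55  0.39  0.01 -0.   -1.19 -0.26]
```

Call:
jog_arm(increments=[{"rx": 0,"ry": 0,"rz": 7.4,"tx": 0,"ty": 0,"tz": 0,"hand": 1},{"rx": 0,"ry": 0,"rz": 7.4,"tx": 0,"ty": 0,"tz": 0,"hand": 1},{"rx": 0,"ry": 0,"rz": 7.4,"tx": 0,"ty": 0,"tz": 0,"hand": 1},{"rx": 0,"ry": 0,"rz": 7.4,"tx": 0,"ty": 0,"tz": 0,"hand": 1},{"rx": 0,"ry": 0,"rz": 7.4,"tx": 0,"ty": 0,"tz": 0,"hand": 1},{"rx": 0,"ry": 0,"rz": 7.4,"tx": 0,"ty": 0,"tz": 0,"hand": 1},{"rx": 0,"ry": 0,"rz": 7.4,"tx": 0,"ty": 0,"tz": 0,"hand": 1},{"rx": 0,"ry": 0,"rz": 7.4,"tx": 0,"ty": 0,"tz": 0,"hand": 1},{"rx": 0,"ry": 0,"rz": 7.4,"tx": 0,"ty": 0,"tz": 0,"hand": 1},{"rx": 0,"ry": 0,"rz": 7.4,"tx": 0,"ty": 0,"tz": 0,"hand": 1}], grip_force=40)

```text
clock: 1.2
position: [0.1695, 0.6014, 0.231]
orientation: [2.22, -2.222, 0.0]
wrist_force: [-0.6, -0.3, 0.3]
finger_gap: 0.0854
```

```bash
python3 d.py .454 -.001 .17
```

```text
t 1.2 pos [0.1695 0.6014 0.231 ] delta mm (tool) [ 602.  -285.1   61.3]
turn deg (tool) [ 0.01 -0.04 -0.06] gap 0.08543979540378654 F [-0.6 -0.3  0.3] q [ 1.55  0.38  0.01 -0.   -1.19 -1.56]
```

Call:
jog_arm(increments=[{"tx": 20,"ty": -10,"hand": 1},{"tx": 40,"ty": -19,"hand": 1},{"tx": 40,"ty": -19,"hand": 1},{"tx": 40,"ty": -19,"hand": 1},{"tx": 40,"ty": -19,"hand": 1},{"tx": 40,"ty": -19,"hand": 1},{"tx": 40,"ty": -19,"hand": 1},{"tx": 40,"ty": -19,"hand": 1},{"tx": 40,"ty": -19,"hand": 1},{"tx": 20,"ty": -10,"hand": 1}], grip_force=40)

```text
invalid input
```

```bash
python3 d.py .454 -.001 .15
```

```text
t 1.2 pos [0.1695 0.6014 0.231 ] delta mm (tool) [ 602.  -285.1   81.3]
turn deg (tool) [ 0.01 -0.04 -0.06] gap 0.08543979540378654 F [-0.6 -0.3  0.3] q [ 1.55  0.38  0.01 -0.   -1.19 -1.56]
```

All fields are required.

Call:
jog_arm(increments=[{"rx": 0,"ry": 0,"rz": 0,"tx": 20,"ty": -10,"tz": 0,"hand": 1},{"rx": 0,"ry": 0,"rz": 0,"tx": 40,"ty": -19,"tz": 0,"hand": 1},{"rx": 0,"ry": 0,"rz": 0,"tx": 40,"ty": -19,"tz": 0,"hand": 1},{"rx": 0,"ry": 0,"rz": 0,"tx": 40,"ty": -19,"tz": 0,"hand": 1},{"rx": 0,"ry": 0,"rz": 0,"tx": 40,"ty": -19,"tz": 0,"hand": 1},{"rx": 0,"ry": 0,"rz": 0,"tx": 40,"ty": -19,"tz": 0,"hand": 1},{"rx": 0,"ry": 0,"rz": 0,"tx": 40,"ty": -19,"tz": 0,"hand": 1},{"rx": 0,"ry": 0,"rz": 0,"tx": 40,"ty": -19,"tz": 0,"hand": 1},{"rx": 0,"ry": 0,"rz": 0,"tx": 40,"ty": -19,"tz": 0,"hand": 1},{"rx": 0,"ry": 0,"rz": 0,"tx": 20,"ty": -10,"tz": 0,"hand": 1}], grip_force=40)

```text
clock: 2.2
position: [0.3434, 0.2394, 0.2314]
orientation: [2.224, -2.219, -0.0]
wrist_force: [0.7, 1.0, 0.4]
finger_gap: 0.0854
```

```bash
python3 d.py .454 -.001 .15
```

```text
t 2.2 pos [0.3434 0.2394 0.2314] delta mm (tool) [ 240.7 -110.    81.4]
turn deg (tool) [ 0.02 -0.01  0.14] gap 0.08537511537093985 F [0.7 1.  0.4] q [ 1.    0.02 -0.46 -0.   -1.09 -1.  ]
```

Call:
jog_arm(increments=[{"rx": 0,"ry": 0,"rz": 0,"tx": 30,"ty": -14,"tz": 0,"hand": 1},{"rx": 0,"ry": 0,"rz": 0,"tx": 40,"ty": -18,"tz": 0,"hand": 1},{"rx": 0,"ry": 0,"rz": 0,"tx": 40,"ty": -18,"tz": 0,"hand": 1},{"rx": 0,"ry": 0,"rz": 0,"tx": 40,"ty": -18,"tz": 0,"hand": 1},{"rx": 0,"ry": 0,"rz": 0,"tx": 40,"ty": -18,"tz": 0,"hand": 1},{"rx": 0,"ry": 0,"rz": 0,"tx": 30,"ty": -14,"tz": 20,"hand": 1},{"rx": 0,"ry": 0,"rz": 0,"tx": 15,"ty": -7,"tz": 30,"hand": 1},{"rx": 0,"ry": 0,"rz": 0,"tx": 5,"ty": -3,"tz": 30,"hand": 1},{"rx": 0,"ry": 0,"rz": 0,"tx": 0,"ty": 0,"tz": 0,"hand": 1},{"rx": 0,"ry": 0,"rz": 0,"tx": 0,"ty": 0,"tz": 0,"hand": 1}])

```text
clock: 3.2
position: [0.4544, 0.0027, 0.1517]
orientation: [2.226, -2.216, 0.0]
wrist_force: [0.3, 0.1, 0.2]
finger_gap: 0.0854
```

```bash
python3 d.py .454 -.001 .02; python3 - <<'E'
from rig import robot
import cv2
s=robot.snapshot("scene");cv2.imwrite("pics/s1.png",s["image"][:,:,::-1])
E
```

```text
t 3.2 pos [0.4544 0.0027 0.1517] delta mm (tool) [  3.6   0.4 131.7]
turn deg (tool) [ 0.03 -0.04  0.27] gap 0.08540173945753732 F [0.3 0.1 0.2] q [ 0.37  0.18 -0.51  0.   -0.88 -0.36]
```

View pics/s1.png

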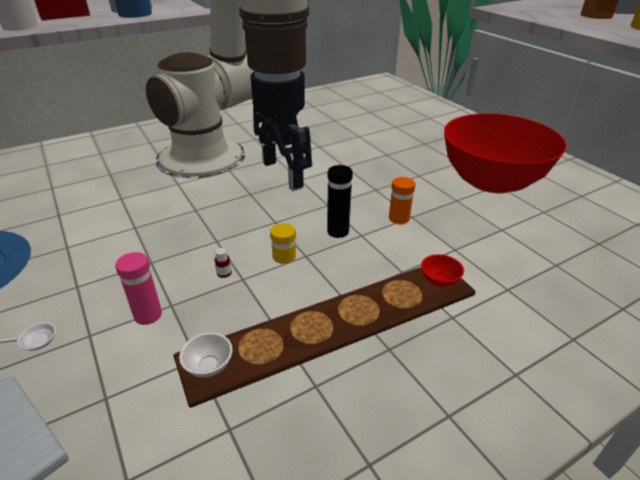

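The gripper hangs above the yellow jar (fingers near (290,170)), jaws along x. I'll descend now.

Call:
jog_arm(increments=[{"rx": 0,"ry": 0,"rz": 0,"tx": 3,"ty": 0,"tz": 10,"hand": 1},{"rx": 0,"ry": 0,"rz": 0.2,"tx": 1,"ty": 0,"tz": 20,"hand": 1},{"rx": 0,"ry": 0,"rz": 0,"tx": 0,"ty": 0,"tz": 20,"hand": 1},{"rx": 0,"ry": 0,"rz": 0,"tx": 0,"ty": 0,"tz": 20,"hand": 1},{"rx": 0,"ry": 0,"rz": 0,"tx": 0,"ty": 0,"tz": 20,"hand": 1},{"rx": 0,"ry": 0,"rz": 0,"tx": 0,"ty": 0,"tz": 20,"hand": 1},{"rx": 0,"ry": 0,"rz": 0,"tx": 0,"ty": 0,"tz": 15,"hand": 1},{"rx": 0,"ry": 0,"rz": 0,"tx": 0,"ty": 0,"tz": 7,"hand": 1},{"rx": 0,"ry": 0,"rz": 0,"tx": 0,"ty": 0,"tz": 0,"hand": 1},{"rx": 0,"ry": 0,"rz": 0,"tx": 0,"ty": 0,"tz": 0,"hand": 1}])

```text
clock: 4.25
position: [0.4549, -0.0008, 0.02]
orientation: [-2.222, 2.219, -0.001]
wrist_force: [-0.3, -0.2, 0.4]
finger_gap: 0.0856
```

Call:
jog_arm(increments=[{"rx": 0,"ry": 0,"rz": 0,"tx": 0,"ty": 0,"tz": 0,"hand": 0.65},{"rx": 0,"ry": 0,"rz": 0,"tx": 0,"ty": 0,"tz": 0,"hand": 0.6},{"rx": 0,"ry": 0,"rz": 0,"tx": 0,"ty": 0,"tz": 0,"hand": 0.55},{"rx": 0,"ry": 0,"rz": 0,"tx": 0,"ty": 0,"tz": 0,"hand": 0.5},{"rx": 0,"ry": 0,"rz": 0,"tx": 0,"ty": 0,"tz": 0,"hand": 0.4},{"rx": 0,"ry": 0,"rz": 0,"tx": 0,"ty": 0,"tz": 0,"hand": 0.2},{"rx": 0,"ry": 0,"rz": 0,"tx": 0,"ty": 0,"tz": 0,"hand": 0},{"rx": 0,"ry": 0,"rz": 0,"tx": 0,"ty": 0,"tz": 0,"hand": 0},{"rx": 0,"ry": 0,"rz": 0,"tx": 0,"ty": 0,"tz": 0,"hand": 0},{"rx": 0,"ry": 0,"rz": 0,"tx": 0,"ty": 0,"tz": 0,"hand": 0}], grip_force=30)

```text
clock: 5.25
position: [0.4545, -0.0012, 0.0198]
orientation: [-2.222, 2.22, -0.001]
wrist_force: [-1.7, 1.4, 6.4]
finger_gap: 0.0433
```

```bash
python3 d.py .6312 -.1286 .0785; python3 m.py | grep -E "yellow|top|scene"
```

```text
t 5.25 pos [ 0.4545 -0.0012  0.0198] delta mm (tool) [ 127.6 -176.6  -58.6]
turn deg (tool) [-0.03  0.01  0.06] gap 0.04328596430898365 F [-1.7  1.4  6.4] q [ 0.36  0.39 -0.66  0.   -0.52 -0.36]
top
black (249, 313) 152 top [0.4452 0.1339] bot [0.4461 0.1321] w 0.023
black (344, 318) 270 top [ 0.4231 -0.0297] bot [ 0.4529 -0.0187] w 0.0436
black (631, 189) 514 top [ 0.6427 -0.5256] bot [ 0.6658 -0.6029] w 0.1107
pink (464, 293) 703 top [ 0.4757 -0.2473] bot [ 0.4751 -0.2514] w 0.042
orange (185, 303) 384 top [0.4651 0.2514] bot [0.4607 0.2756] w 0.0402
scene
black (337, 213) 857 top [0.502  0.0803] bot [0.4354 0.125 ] w 0.0367
black (338, 174) 346 top [0.4425 0.12  ] bot [0.2701 0.2348] w 0.0403
black (281, 177) 5048 top [0.1559 0.139 ] bot [0.4314 0.0085] w 0.1284
black (178, 115) 1172 top [-0.1975  0.0182] bot [-0.1531  0.0082] w 0.1467
black (185, 62) 626 top [-0.3833  0.101 ] bot [-0.6986  0.1857] w 0.1445
black (227, 61) 94 top [-0.3355  0.2199] bot [-0.6387  0.3296] w 0.0763
black (334, 57) 413 top [-0.4074  0.6185] bot [-0.2541  0.5213] w 0.1256
black (273, 41) 862 top [-0.5053  0.4514] bot [-0.7626  0.5736] w 0.1929
pink (142, 298) 1156 top [ 0.536  -0.2538] bot [ 0.4715 -0.2505] w 0.038
pink (132, 265) 701 top [ 0.477  -0.2504] bot [ 0.3565 -0.244 ] w 0.0433
orange (408, 209) 65 top [0.5304 0.2103] bot [0.4655 0.2725] w 0.0081
orange (403, 184) 229 top [0.4657 0.2505] bot [0.3713 0.3377] w 0.0418
yellow (282, 255) 197 top [ 0.5117 -0.0295] bot [ 0.451 -0.001] w 0.0365
yellow (276, 234) 185 top [ 0.4534 -0.0134] bot [0.396  0.0126] w 0.0217
yellow (636, 17) 105 top [-0.3547  2.4653] bot [-0.232   2.2254] w 0.0377
```

Call:
jog_arm(increments=[{"rx": 0,"ry": 0,"rz": 0,"tx": 0,"ty": 0,"tz": -10,"hand": 0},{"rx": 0,"ry": 0,"rz": 0,"tx": 0,"ty": 0,"tz": -20,"hand": 0},{"rx": 0,"ry": 0,"rz": 0,"tx": 0,"ty": 0,"tz": -20,"hand": 0},{"rx": 0,"ry": 0,"rz": 0,"tx": 5,"ty": -7,"tz": -10,"hand": 0},{"rx": 0,"ry": 0,"rz": 0,"tx": 10,"ty": -14,"tz": 0,"hand": 0},{"rx": 0,"ry": 0,"rz": 0,"tx": 20,"ty": -28,"tz": 0,"hand": 0},{"rx": 0,"ry": 0,"rz": 0,"tx": 20,"ty": -28,"tz": 0,"hand": 0},{"rx": 0,"ry": 0,"rz": 0,"tx": 20,"ty": -28,"tz": 0,"hand": 0},{"rx": 0,"ry": 0,"rz": 0,"tx": 20,"ty": -28,"tz": 0,"hand": 0},{"rx": 0,"ry": 0,"rz": 0,"tx": 15,"ty": -21,"tz": 0,"hand": 0}])

```text
clock: 6.35
position: [0.6097, -0.1124, 0.0794]
orientation: [-2.221, 2.221, -0.0]
wrist_force: [-0.6, 0.1, -1.2]
finger_gap: 0.0432
```

```bash
python3 d.py .6312 -.1286 .0365; python3 - <<'E'
from rig import robot
import cv2
s=robot.snapshot("scene");cv2.imwrite("pics/s2.png",s["image"][:,:,::-1])
E
```

```text
t 6.35 pos [ 0.6097 -0.1124  0.0794] delta mm (tool) [ 16.2 -21.5  42.9]
turn deg (tool) [-0.01 -0.    0.01] gap 0.04319035895681667 F [-0.6  0.1 -1.2] q [ 0.08  0.52 -0.19  0.   -0.86 -0.08]
```

View pics/s2.png

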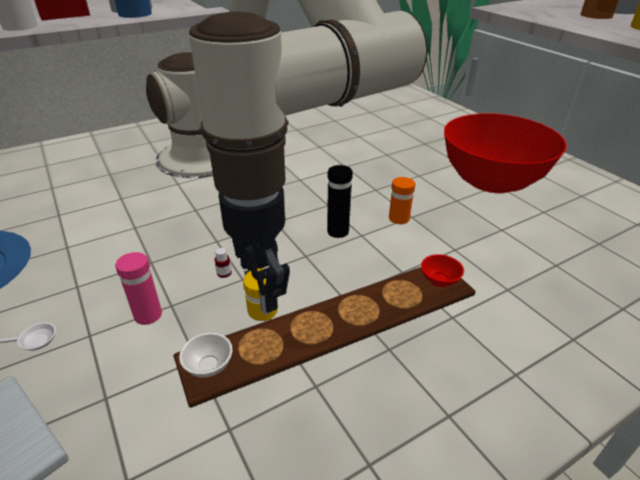

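The yellow jar is held (265,295), heading for the disc at (260,345).

Call:
jog_arm(increments=[{"rx": 0,"ry": 0,"rz": 0,"tx": 8,"ty": -11,"tz": 0,"hand": 0},{"rx": 0,"ry": 0,"rz": 0,"tx": 5,"ty": -6,"tz": 0,"hand": 0},{"rx": 0,"ry": 0,"rz": 0,"tx": 0,"ty": 0,"tz": 10,"hand": 0},{"rx": 0,"ry": 0,"rz": 0,"tx": 0,"ty": 0,"tz": 10,"hand": 0},{"rx": 0,"ry": 0,"rz": 0,"tx": 0,"ty": 0,"tz": 8,"hand": 0},{"rx": 0,"ry": 0,"rz": 0,"tx": 0,"ty": 0,"tz": 4,"hand": 0},{"rx": 0,"ry": 0,"rz": 0,"tx": 0,"ty": 0,"tz": 0,"hand": 0},{"rx": 0,"ry": 0,"rz": 0,"tx": 0,"ty": 0,"tz": 0,"hand": 0},{"rx": 0,"ry": 0,"rz": 0,"tx": 0,"ty": 0,"tz": 0,"hand": 0},{"rx": 0,"ry": 0,"rz": 0,"tx": 0,"ty": 0,"tz": 0,"hand": 0}])

```text
clock: 7.4
position: [0.6257, -0.124, 0.0478]
orientation: [-2.222, 2.22, -0.001]
wrist_force: [0.1, 0.5, -0.4]
finger_gap: 0.0432
```

```bash
python3 d.py .6312 -.1286 .0365
```

```text
t 7.4 pos [ 0.6257 -0.124   0.0478] delta mm (tool) [ 4.6 -5.5 11.3]
turn deg (tool) [-0.05 -0.    0.06] gap 0.0431902710933778 F [ 0.1  0.5 -0.4] q [ 0.06  0.58 -0.17  0.   -0.82 -0.06]
```

Call:
jog_arm(increments=[{"rx": 0,"ry": 0,"rz": 0,"tx": 3,"ty": -3,"tz": 0,"hand": 0},{"rx": 0,"ry": 0,"rz": 0,"tx": 1.6,"ty": -2.5,"tz": 0,"hand": 0},{"rx": 0,"ry": 0,"rz": 0,"tx": 0,"ty": 0,"tz": 3,"hand": 0},{"rx": 0,"ry": 0,"rz": 0,"tx": 0,"ty": 0,"tz": 3,"hand": 0},{"rx": 0,"ry": 0,"rz": 0,"tx": 0,"ty": 0,"tz": 3,"hand": 0},{"rx": 0,"ry": 0,"rz": 0,"tx": 0,"ty": 0,"tz": 1,"hand": 0},{"rx": 0,"ry": 0,"rz": 0,"tx": 0,"ty": 0,"tz": 1,"hand": 0},{"rx": 0,"ry": 0,"rz": 0,"tx": 0,"ty": 0,"tz": 0,"hand": 0},{"rx": 0,"ry": 0,"rz": 0,"tx": 0,"ty": 0,"tz": 0,"hand": 0},{"rx": 0,"ry": 0,"rz": 0,"tx": 0,"ty": 0,"tz": 0,"hand": 0}])

```text
clock: 8.4
position: [0.6309, -0.1286, 0.0364]
orientation: [-2.222, 2.22, -0.0]
wrist_force: [-0.3, -0.2, -0.2]
finger_gap: 0.0429
```

```bash
python3 d.py .6312 -.1286 .0358
```

```text
t 8.4 pos [ 0.6309 -0.1286  0.0364] delta mm (tool) [-0.  -0.3  0.6]
turn deg (tool) [-0.01  0.    0.06] gap 0.04289364234504488 F [-0.3 -0.2 -0.2] q [ 0.05  0.6  -0.16 -0.   -0.81 -0.05]
```

Call:
jog_arm(increments=[{"rx": 0,"ry": 0,"rz": 0,"tx": 0,"ty": 0,"tz": 0.8,"hand": 0},{"rx": 0,"ry": 0,"rz": 0,"tx": 0,"ty": 0,"tz": 0,"hand": 0},{"rx": 0,"ry": 0,"rz": 0,"tx": 0,"ty": 0,"tz": 0,"hand": 0.52},{"rx": 0,"ry": 0,"rz": 0,"tx": 0,"ty": 0,"tz": 0,"hand": 0.56},{"rx": 0,"ry": 0,"rz": 0,"tx": 0,"ty": 0,"tz": 0,"hand": 0.6},{"rx": 0,"ry": 0,"rz": 0,"tx": 0,"ty": 0,"tz": 0,"hand": 0.7},{"rx": 0,"ry": 0,"rz": 0,"tx": 0,"ty": 0,"tz": 0,"hand": 0.85},{"rx": 0,"ry": 0,"rz": 0,"tx": 0,"ty": 0,"tz": 0,"hand": 1},{"rx": 0,"ry": 0,"rz": 0,"tx": 0,"ty": 0,"tz": 0,"hand": 1},{"rx": 0,"ry": 0,"rz": 0,"tx": 0,"ty": 0,"tz": 0,"hand": 1}])

```text
clock: 9.4
position: [0.6309, -0.1286, 0.0355]
orientation: [-2.222, 2.22, 0.0]
wrist_force: [0.9, 0.7, 0.3]
finger_gap: 0.0853
```

Call:
jog_arm(increments=[{"rx": 0,"ry": 0,"rz": 0,"tx": 0,"ty": 0,"tz": -10,"hand": 1},{"rx": 0,"ry": 0,"rz": 0,"tx": 0,"ty": 0,"tz": -20,"hand": 1},{"rx": 0,"ry": 0,"rz": 0,"tx": 0,"ty": 0,"tz": -25,"hand": 1},{"rx": 0,"ry": 0,"rz": 0,"tx": 0,"ty": 0,"tz": -25,"hand": 1},{"rx": 0,"ry": 0,"rz": 0,"tx": -20,"ty": 10,"tz": -35,"hand": 1},{"rx": 0,"ry": 0,"rz": 0,"tx": -35,"ty": 16,"tz": -35,"hand": 1},{"rx": 0,"ry": 0,"rz": 0,"tx": -40,"ty": 18,"tz": 0,"hand": 1},{"rx": 0,"ry": 0,"rz": 0,"tx": -40,"ty": 18,"tz": 0,"hand": 1},{"rx": 0,"ry": 0,"rz": 0,"tx": -40,"ty": 18,"tz": 0,"hand": 1},{"rx": 0,"ry": 0,"rz": 0,"tx": -40,"ty": 18,"tz": 0,"hand": 1}])

```text
clock: 10.4
position: [0.5325, 0.0863, 0.1853]
orientation: [-2.221, 2.22, -0.001]
wrist_force: [0.3, 0.9, 0.0]
finger_gap: 0.0851
```

```bash
python3 d.py .465 .2515 .17;  python3 - <<'E'
from rig import robot
import cv2
from h import *
s=robot.snapshot("scene");cv2.imwrite("pics/s3.png",s["image"][:,:,::-1])
s=robot.snapshot("top");cv2.imwrite("pics/t3.png",s["image"][:,:,::-1])
for c in cv2.findContours(masks(s)["yellow"],0,1)[0]:
    if cv2.contourArea(c)>60: print(jar(s,c.reshape(-1,2),.06,.0205,.016))
E
```

```text
t 10.4 pos [0.5325 0.0863 0.1853] delta mm (tool) [-165.3   67.4   15.3]
turn deg (tool) [-0.09  0.04  0.04] gap 0.08513558611052303 F [0.3 0.9 0. ] q [ 0.46  0.28 -0.27  0.   -1.02 -0.46]
(array([ 0.63255467, -0.12785086]), array([ 0.63246111, -0.1277538 ]), np.float64(0.04338514478836662))
```

View pics/s3.png

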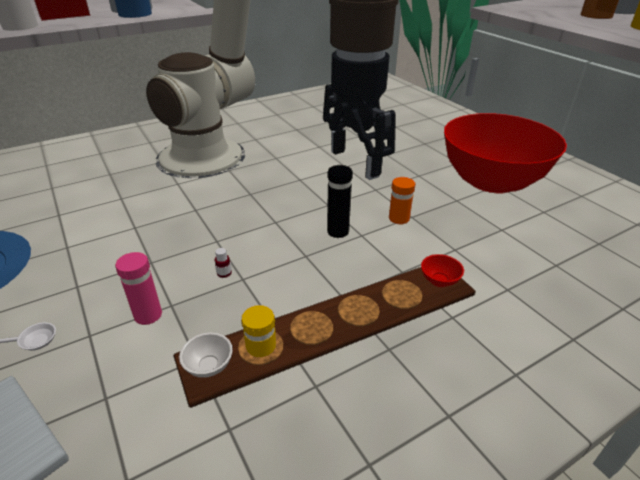

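View pics/t3.png

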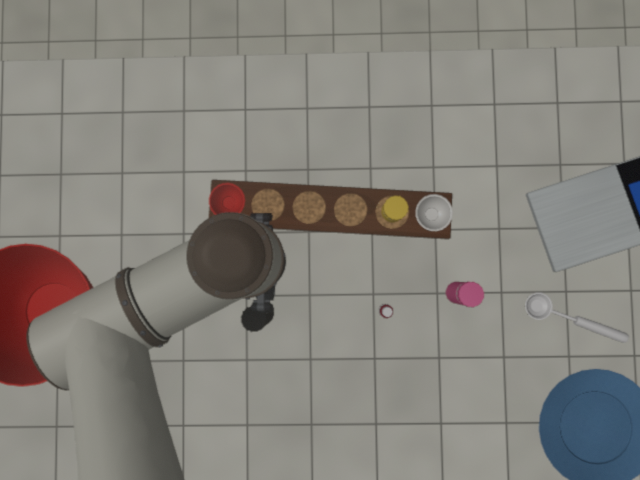

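The yellow jar stands centred on its disc: (396,208) in the top view, within about 2 mm. Next is the orange jar.

Call:
jog_arm(increments=[{"rx": 0,"ry": 0,"rz": 0,"tx": -30,"ty": 12,"tz": 0,"hand": 1},{"rx": 0,"ry": 0,"rz": 0,"tx": -30,"ty": 12,"tz": 0,"hand": 1},{"rx": 0,"ry": 0,"rz": 0,"tx": -30,"ty": 12,"tz": 0,"hand": 1},{"rx": 0,"ry": 0,"rz": 0,"tx": -30,"ty": 12,"tz": 0,"hand": 1},{"rx": 0,"ry": 0,"rz": 0,"tx": -25,"ty": 10,"tz": 0,"hand": 1},{"rx": 0,"ry": 0,"rz": 0,"tx": -15,"ty": 6,"tz": 20,"hand": 1},{"rx": 0,"ry": 0,"rz": 0,"tx": -5,"ty": 3,"tz": 25,"hand": 1},{"rx": 0,"ry": 0,"rz": 0,"tx": 0,"ty": 0,"tz": 15,"hand": 1},{"rx": 0,"ry": 0,"rz": 0,"tx": 0,"ty": 0,"tz": 0,"hand": 1},{"rx": 0,"ry": 0,"rz": 0,"tx": 0,"ty": 0,"tz": 0,"hand": 1}])

```text
clock: 11.5
position: [0.4668, 0.2498, 0.1249]
orientation: [-2.222, 2.22, -0.001]
wrist_force: [-0.5, -0.7, 1.0]
finger_gap: 0.0851
```

```bash
python3 d.py .465 .2515 .038
```

```text
t 11.5 pos [0.4668 0.2498 0.1249] delta mm (tool) [-1.7  1.9 86.9]
turn deg (tool) [-0.05  0.01  0.05] gap 0.08509590298876406 F [-0.5 -0.7  1. ] q [ 0.8   0.33 -0.37  0.   -0.87 -0.8 ]
```

Call:
jog_arm(increments=[{"rx": 0,"ry": 0,"rz": 0,"tx": -1.7,"ty": 1.9,"tz": 5,"hand": 1},{"rx": 0,"ry": 0,"rz": 0,"tx": 0,"ty": 0,"tz": 15,"hand": 1},{"rx": 0,"ry": 0,"rz": 0,"tx": 0,"ty": 0,"tz": 20,"hand": 1},{"rx": 0,"ry": 0,"rz": 0,"tx": 0,"ty": 0,"tz": 20,"hand": 1},{"rx": 0,"ry": 0,"rz": 0,"tx": 0,"ty": 0,"tz": 18,"hand": 1},{"rx": 0,"ry": 0,"rz": 0,"tx": 0,"ty": 0,"tz": 9,"hand": 1},{"rx": 0,"ry": 0,"rz": 0,"tx": 0,"ty": 0,"tz": 0,"hand": 1},{"rx": 0,"ry": 0,"rz": 0,"tx": 0,"ty": 0,"tz": 0,"hand": 1},{"rx": 0,"ry": 0,"rz": 0,"tx": 0,"ty": 0,"tz": 0,"hand": 0.65},{"rx": 0,"ry": 0,"rz": 0,"tx": 0,"ty": 0,"tz": 0,"hand": 0.6}])

```text
clock: 12.5
position: [0.4647, 0.252, 0.0381]
orientation: [-2.221, 2.219, -0.0]
wrist_force: [-0.3, -0.8, 0.4]
finger_gap: 0.059
```

Call:
jog_arm(increments=[{"rx": 0,"ry": 0,"rz": 0,"tx": 0,"ty": 0,"tz": 0,"hand": 0.57},{"rx": 0,"ry": 0,"rz": 0,"tx": 0,"ty": 0,"tz": 0,"hand": 0.54},{"rx": 0,"ry": 0,"rz": 0,"tx": 0,"ty": 0,"tz": 0,"hand": 0.5},{"rx": 0,"ry": 0,"rz": 0,"tx": 0,"ty": 0,"tz": 0,"hand": 0.4},{"rx": 0,"ry": 0,"rz": 0,"tx": 0,"ty": 0,"tz": 0,"hand": 0.2},{"rx": 0,"ry": 0,"rz": 0,"tx": 0,"ty": 0,"tz": 0,"hand": 0},{"rx": 0,"ry": 0,"rz": 0,"tx": 0,"ty": 0,"tz": 0,"hand": 0},{"rx": 0,"ry": 0,"rz": 0,"tx": 0,"ty": 0,"tz": 0,"hand": 0},{"rx": 0,"ry": 0,"rz": 0,"tx": 0,"ty": 0,"tz": 0,"hand": 0},{"rx": 0,"ry": 0,"rz": 0,"tx": 0,"ty": 0,"tz": 0,"hand": 0}])

```text
clock: 13.5
position: [0.4643, 0.2517, 0.0375]
orientation: [-2.223, 2.22, -0.0]
wrist_force: [-1.7, -1.2, 6.4]
finger_gap: 0.0438
```

```bash
python3 d.py .6372 -.049 .038
```

```text
t 13.5 pos [0.4643 0.2517 0.0375] delta mm (tool) [ 300.9 -172.5   -0.5]
turn deg (tool) [-0.02  0.01  0.07] gap 0.04376420392114691 F [-1.7 -1.2  6.4] q [ 0.8   0.45 -0.46  0.   -0.66 -0.8 ]
```

Call:
jog_arm(increments=[{"rx": 0,"ry": 0,"rz": 0,"tx": 0,"ty": 0,"tz": -10,"hand": 0},{"rx": 0,"ry": 0,"rz": 0,"tx": 0,"ty": 0,"tz": -20,"hand": 0},{"rx": 0,"ry": 0,"rz": 0,"tx": 0,"ty": 0,"tz": -20,"hand": 0},{"rx": 0,"ry": 0,"rz": 0,"tx": 0,"ty": -10,"tz": -10,"hand": 0},{"rx": 0,"ry": 0,"rz": 0,"tx": 10,"ty": -20,"tz": 0,"hand": 0},{"rx": 0,"ry": 0,"rz": 0,"tx": 20,"ty": -20,"tz": 0,"hand": 0},{"rx": 0,"ry": 0,"rz": 0,"tx": 25,"ty": -15,"tz": 0,"hand": 0},{"rx": 0,"ry": 0,"rz": 0,"tx": 25,"ty": -10,"tz": 0,"hand": 0},{"rx": 0,"ry": 0,"rz": 0,"tx": 25,"ty": -5,"tz": 0,"hand": 0},{"rx": 0,"ry": 0,"rz": 0,"tx": 25,"ty": 0,"tz": 0,"hand": 0}])

```text
clock: 14.5
position: [0.5448, 0.1205, 0.0969]
orientation: [2.222, -2.221, -0.0]
wrist_force: [0.5, -0.3, -0.5]
finger_gap: 0.0435
```

Call:
jog_arm(increments=[{"rx": 0,"ry": 0,"rz": 0,"tx": 25,"ty": 0,"tz": 0,"hand": 0},{"rx": 0,"ry": 0,"rz": 0,"tx": 25,"ty": -5,"tz": 0,"hand": 0},{"rx": 0,"ry": 0,"rz": 0,"tx": 25,"ty": -10,"tz": 0,"hand": 0},{"rx": 0,"ry": 0,"rz": 0,"tx": 25,"ty": -15,"tz": 0,"hand": 0},{"rx": 0,"ry": 0,"rz": 0,"tx": 25,"ty": -20,"tz": 0,"hand": 0},{"rx": 0,"ry": 0,"rz": 0,"tx": 20,"ty": -20,"tz": 0,"hand": 0},{"rx": 0,"ry": 0,"rz": 0,"tx": 15,"ty": -15,"tz": 0,"hand": 0},{"rx": 0,"ry": 0,"rz": 0,"tx": 8,"ty": -7,"tz": 0,"hand": 0},{"rx": 0,"ry": 0,"rz": 0,"tx": 0,"ty": 0,"tz": 0,"hand": 0},{"rx": 0,"ry": 0,"rz": 0,"tx": 0,"ty": 0,"tz": 0,"hand": 0}])

```text
clock: 15.5
position: [0.6357, -0.0459, 0.0968]
orientation: [2.222, -2.22, -0.002]
wrist_force: [0.4, 0.6, -1.2]
finger_gap: 0.0435
```

```bash
python3 d.py .6372 -.049 .0535
```

```text
t 15.5 pos [ 0.6357 -0.0459  0.0968] delta mm (tool) [ 3.1 -1.6 43.3]
turn deg (tool) [0.07 0.01 0.05] gap 0.043471096602467535 F [ 0.4  0.6 -1.2] q [ 0.18  0.52 -0.13 -0.   -0.92 -0.18]
```

Call:
jog_arm(increments=[{"rx": 0,"ry": 0,"rz": 0,"tx": 3,"ty": -1.6,"tz": 5,"hand": 0},{"rx": 0,"ry": 0,"rz": 0,"tx": 0,"ty": 0,"tz": 10,"hand": 0},{"rx": 0,"ry": 0,"rz": 0,"tx": 0,"ty": 0,"tz": 10,"hand": 0},{"rx": 0,"ry": 0,"rz": 0,"tx": 0,"ty": 0,"tz": 7,"hand": 0},{"rx": 0,"ry": 0,"rz": 0,"tx": 0,"ty": 0,"tz": 4,"hand": 0},{"rx": 0,"ry": 0,"rz": 0,"tx": 0,"ty": 0,"tz": 3,"hand": 0},{"rx": 0,"ry": 0,"rz": 0,"tx": 0,"ty": 0,"tz": 2,"hand": 0},{"rx": 0,"ry": 0,"rz": 0,"tx": 0,"ty": 0,"tz": 1,"hand": 0},{"rx": 0,"ry": 0,"rz": 0,"tx": 0,"ty": 0,"tz": 0,"hand": 0},{"rx": 0,"ry": 0,"rz": 0,"tx": 0,"ty": 0,"tz": 0,"hand": 0}])

```text
clock: 16.5
position: [0.6383, -0.0493, 0.0555]
orientation: [-2.222, 2.22, -0.001]
wrist_force: [0.4, -0.3, -2.2]
finger_gap: 0.0432
```

```bash
python3 d.py .6372 -.049 .0535
```

```text
t 16.5 pos [ 0.6383 -0.0493  0.0555] delta mm (tool) [-0.3  1.1  2. ]
turn deg (tool) [-0.04  0.    0.06] gap 0.0432009086636177 F [ 0.4 -0.3 -2.2] q [ 0.18  0.57 -0.16  0.   -0.84 -0.17]
```

Call:
jog_arm(increments=[{"rx": 0,"ry": 0,"rz": 0,"tx": 0,"ty": 1.2,"tz": 1,"hand": 0},{"rx": 0,"ry": 0,"rz": 0,"tx": 0,"ty": 0,"tz": 1,"hand": 0},{"rx": 0,"ry": 0,"rz": 0,"tx": 0,"ty": 0,"tz": 0,"hand": 0},{"rx": 0,"ry": 0,"rz": 0,"tx": 0,"ty": 0,"tz": 0,"hand": 0},{"rx": 0,"ry": 0,"rz": 0,"tx": 0,"ty": 0,"tz": 0,"hand": 0.52},{"rx": 0,"ry": 0,"rz": 0,"tx": 0,"ty": 0,"tz": 0,"hand": 0.56},{"rx": 0,"ry": 0,"rz": 0,"tx": 0,"ty": 0,"tz": 0,"hand": 0.6},{"rx": 0,"ry": 0,"rz": 0,"tx": 0,"ty": 0,"tz": 0,"hand": 0.7},{"rx": 0,"ry": 0,"rz": 0,"tx": 0,"ty": 0,"tz": 0,"hand": 0.85},{"rx": 0,"ry": 0,"rz": 0,"tx": 0,"ty": 0,"tz": 0,"hand": 1}])

```text
clock: 17.5
position: [0.637, -0.0493, 0.0531]
orientation: [-2.223, 2.22, -0.0]
wrist_force: [-0.7, 0.3, -0.3]
finger_gap: 0.0843
```

Call:
jog_arm(increments=[{"rx": 0,"ry": 0,"rz": 0,"tx": 0,"ty": 0,"tz": 0,"hand": 1},{"rx": 0,"ry": 0,"rz": 0,"tx": 0,"ty": 0,"tz": -10,"hand": 1},{"rx": 0,"ry": 0,"rz": 0,"tx": 0,"ty": 0,"tz": -25,"hand": 1},{"rx": 0,"ry": 0,"rz": 0,"tx": 0,"ty": 0,"tz": -30,"hand": 1},{"rx": 0,"ry": 0,"rz": 0,"tx": 0,"ty": 0,"tz": -30,"hand": 1},{"rx": 0,"ry": 0,"rz": 0,"tx": 15,"ty": 15,"tz": -30,"hand": 1},{"rx": 0,"ry": 0,"rz": 0,"tx": 30,"ty": 30,"tz": 0,"hand": 1},{"rx": 0,"ry": 0,"rz": 0,"tx": 35,"ty": 35,"tz": 0,"hand": 1},{"rx": 0,"ry": 0,"rz": 0,"tx": 30,"ty": 30,"tz": 0,"hand": 1},{"rx": 0,"ry": 0,"rz": 0,"tx": 30,"ty": 25,"tz": 0,"hand": 1}])

```text
clock: 18.5
position: [0.5003, -0.1904, 0.1793]
orientation: [-2.222, 2.219, -0.002]
wrist_force: [0.8, 1.0, 0.1]
finger_gap: 0.0856
```

```bash
python3 d.py .475 -.249 .15; cat > v.py <<'E'
from rig import robot
import sys
from h import *
k=sys.argv[1];i=sys.argv[2]
s=robot.snapshot("scene");cv2.imwrite(f"pics/s{i}.png",s["image"][:,:,::-1])
s=robot.snapshot("top");cv2.imwrite(f"pics/t{i}.png",s["image"][:,:,::-1])
m=masks(s)[k]
for c in cv2.findContours(m,0,1)[0]:
    if cv2.contourArea(c)>60: print(k,c.reshape(-1,2).mean(0),jar(s,c.reshape(-1,2),H[k],.0205,.016))
E
python3 v.py orange 4
```

```text
t 18.5 pos [ 0.5003 -0.1904  0.1793] delta mm (tool) [58.6 25.5 29.3]
turn deg (tool) [-0.07 -0.01  0.07] gap 0.08559061870996935 F [0.8 1.  0.1] q [-0.06  0.28 -0.29  0.   -1.    0.06]
orange [350.68493151 203.79452055] (array([ 0.63874308, -0.04709614]), array([ 0.6435052 , -0.04869522]), np.float64(0.04238611918557712))
```

View pics/s4.png

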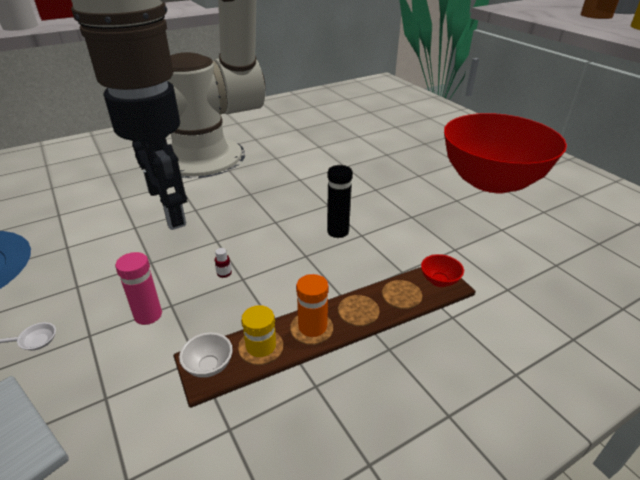

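View pics/t4.png

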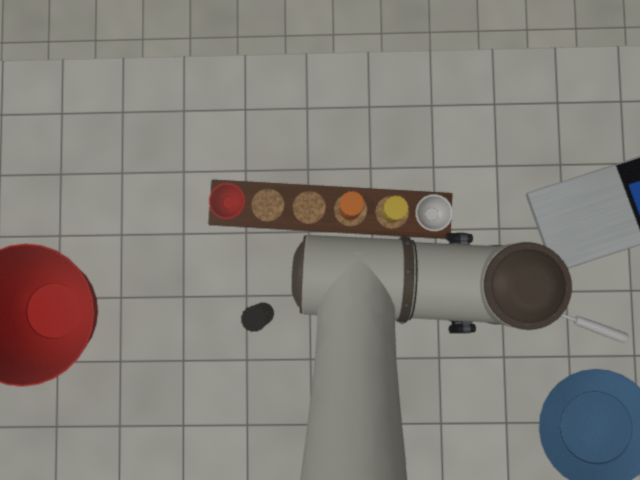

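Orange is centred on its disc (top view (351,204)), within about 2 mm. Next is pink.

Call:
jog_arm(increments=[{"rx": 0,"ry": 0,"rz": 0,"tx": 15,"ty": 7,"tz": 0,"hand": 1},{"rx": 0,"ry": 0,"rz": 0,"tx": 20,"ty": 9,"tz": 0,"hand": 1},{"rx": 0,"ry": 0,"rz": 0,"tx": 15,"ty": 6,"tz": 0,"hand": 1},{"rx": 0,"ry": 0,"rz": 0,"tx": 8,"ty": 3,"tz": 10,"hand": 1},{"rx": 0,"ry": 0,"rz": 0,"tx": 0,"ty": 0,"tz": 15,"hand": 1},{"rx": 0,"ry": 0,"rz": 0,"tx": 0,"ty": 0,"tz": 5,"hand": 1},{"rx": 0,"ry": 0,"rz": 0,"tx": 0,"ty": 0,"tz": 0,"hand": 1},{"rx": 0,"ry": 0,"rz": 0,"tx": 0,"ty": 0,"tz": 0,"hand": 1},{"rx": 0,"ry": 0,"rz": 0,"tx": 0,"ty": 0,"tz": 0,"hand": 1},{"rx": 0,"ry": 0,"rz": 0,"tx": 0,"ty": 0,"tz": 0,"hand": 1}])

```text
clock: 19.6
position: [0.4776, -0.2473, 0.1487]
orientation: [-2.223, 2.219, -0.002]
wrist_force: [0.0, -1.3, 0.2]
finger_gap: 0.0854
```

```bash
python3 d.py .475 -.249 .056
```

```text
t 19.6 pos [ 0.4776 -0.2473  0.1487] delta mm (tool) [ 1.6  2.7 92.7]
turn deg (tool) [-0.07 -0.02  0.08] gap 0.08544088073935012 F [ 0.  -1.3  0.2] q [-0.18  0.31 -0.32  0.   -0.93  0.18]
```

Call:
jog_arm(increments=[{"rx": 0,"ry": 0,"rz": 0,"tx": 1.6,"ty": 2.5,"tz": 5,"hand": 1},{"rx": 0,"ry": 0,"rz": 0,"tx": 0,"ty": 0,"tz": 15,"hand": 1},{"rx": 0,"ry": 0,"rz": 0,"tx": 0,"ty": 0,"tz": 20,"hand": 1},{"rx": 0,"ry": 0,"rz": 0,"tx": 0,"ty": 0,"tz": 20,"hand": 1},{"rx": 0,"ry": 0,"rz": 0,"tx": 0,"ty": 0,"tz": 20,"hand": 1},{"rx": 0,"ry": 0,"rz": 0,"tx": 0,"ty": 0,"tz": 12,"hand": 1},{"rx": 0,"ry": 0,"rz": 0,"tx": 0,"ty": 0,"tz": 0,"hand": 1},{"rx": 0,"ry": 0,"rz": 0,"tx": 0,"ty": 0,"tz": 0,"hand": 1},{"rx": 0,"ry": 0,"rz": 0,"tx": 0,"ty": 0,"tz": 0,"hand": 0.65},{"rx": 0,"ry": 0,"rz": 0,"tx": 0,"ty": 0,"tz": 0,"hand": 0.6}])

```text
clock: 20.6
position: [0.4753, -0.2492, 0.0572]
orientation: [-2.222, 2.219, -0.003]
wrist_force: [-0.8, 0.3, -0.1]
finger_gap: 0.0588
```

Call:
jog_arm(increments=[{"rx": 0,"ry": 0,"rz": 0,"tx": 0,"ty": 0,"tz": 0,"hand": 0.58},{"rx": 0,"ry": 0,"rz": 0,"tx": 0,"ty": 0,"tz": 0,"hand": 0.56},{"rx": 0,"ry": 0,"rz": 0,"tx": 0,"ty": 0,"tz": 0,"hand": 0.54},{"rx": 0,"ry": 0,"rz": 0,"tx": 0,"ty": 0,"tz": 0,"hand": 0.52},{"rx": 0,"ry": 0,"rz": 0,"tx": 0,"ty": 0,"tz": 0,"hand": 0.5},{"rx": 0,"ry": 0,"rz": 0,"tx": 0,"ty": 0,"tz": 0,"hand": 0.3},{"rx": 0,"ry": 0,"rz": 0,"tx": 0,"ty": 0,"tz": 0,"hand": 0},{"rx": 0,"ry": 0,"rz": 0,"tx": 0,"ty": 0,"tz": 0,"hand": 0},{"rx": 0,"ry": 0,"rz": 0,"tx": 0,"ty": 0,"tz": 0,"hand": 0},{"rx": 0,"ry": 0,"rz": 0,"tx": 0,"ty": 0,"tz": 0,"hand": 0}])

```text
clock: 21.6
position: [0.4744, -0.2491, 0.0563]
orientation: [2.222, -2.22, -0.0]
wrist_force: [-2.6, 1.0, 5.0]
finger_gap: 0.0433
```

```bash
python3 d.py .6435 .0305 .1
```

```text
t 21.6 pos [ 0.4744 -0.2491  0.0563] delta mm (tool) [-279.4 -169.3  -43.7]
turn deg (tool) [ 0.02 -0.    0.06] gap 0.043312062459729024 F [-2.6  1.   5. ] q [-0.18  0.43 -0.43  0.   -0.71  0.18]
```

Call:
jog_arm(increments=[{"rx": 0,"ry": 0,"rz": 0,"tx": 0,"ty": 0,"tz": -10,"hand": 0},{"rx": 0,"ry": 0,"rz": 0,"tx": 0,"ty": 0,"tz": -20,"hand": 0},{"rx": 0,"ry": 0,"rz": 0,"tx": 0,"ty": 0,"tz": -20,"hand": 0},{"rx": 0,"ry": 0,"rz": 0,"tx": 0,"ty": -5,"tz": -15,"hand": 0},{"rx": 0,"ry": 0,"rz": 0,"tx": -10,"ty": -10,"tz": 0,"hand": 0},{"rx": 0,"ry": 0,"rz": 0,"tx": -20,"ty": -15,"tz": 0,"hand": 0},{"rx": 0,"ry": 0,"rz": 0,"tx": -25,"ty": -15,"tz": 0,"hand": 0},{"rx": 0,"ry": 0,"rz": 0,"tx": -25,"ty": -10,"tz": 0,"hand": 0},{"rx": 0,"ry": 0,"rz": 0,"tx": -25,"ty": 0,"tz": 0,"hand": 0},{"rx": 0,"ry": 0,"rz": 0,"tx": -25,"ty": 0,"tz": 0,"hand": 0}])

```text
clock: 22.6
position: [0.5297, -0.1171, 0.1198]
orientation: [2.222, -2.22, -0.002]
wrist_force: [-0.0, -0.1, -1.4]
finger_gap: 0.0434
```

Call:
jog_arm(increments=[{"rx": 0,"ry": 0,"rz": 0,"tx": -25,"ty": 0,"tz": 0,"hand": 0},{"rx": 0,"ry": 0,"rz": 0,"tx": -25,"ty": 0,"tz": 0,"hand": 0},{"rx": 0,"ry": 0,"rz": 0,"tx": -25,"ty": 0,"tz": 0,"hand": 0},{"rx": 0,"ry": 0,"rz": 0,"tx": -25,"ty": 0,"tz": 0,"hand": 0},{"rx": 0,"ry": 0,"rz": 0,"tx": -25,"ty": 0,"tz": 0,"hand": 0},{"rx": 0,"ry": 0,"rz": 0,"tx": -15,"ty": -10,"tz": 0,"hand": 0},{"rx": 0,"ry": 0,"rz": 0,"tx": -8,"ty": -20,"tz": 0,"hand": 0},{"rx": 0,"ry": 0,"rz": 0,"tx": 0,"ty": -20,"tz": 0,"hand": 0},{"rx": 0,"ry": 0,"rz": 0,"tx": 0,"ty": -20,"tz": 0,"hand": 0},{"rx": 0,"ry": 0,"rz": 0,"tx": 0,"ty": -15,"tz": 0,"hand": 0}])

```text
clock: 23.6
position: [0.616, 0.0298, 0.12]
orientation: [2.223, -2.22, -0.0]
wrist_force: [-0.0, 0.2, -0.5]
finger_gap: 0.0435
```

```bash
python3 d.py .6435 .0305 .0723
```

```text
t 23.6 pos [0.616  0.0298 0.12  ] delta mm (tool) [ -0.7 -27.5  47.7]
turn deg (tool) [ 0.02 -0.    0.07] gap 0.0435280696795178 F [-0.   0.2 -0.5] q [ 0.31  0.47 -0.16 -0.   -0.94 -0.31]
```

Call:
jog_arm(increments=[{"rx": 0,"ry": 0,"rz": 0,"tx": 0,"ty": -13,"tz": 0,"hand": 0},{"rx": 0,"ry": 0,"rz": 0,"tx": 0,"ty": -10,"tz": 5,"hand": 0},{"rx": 0,"ry": 0,"rz": 0,"tx": 0,"ty": -4,"tz": 10,"hand": 0},{"rx": 0,"ry": 0,"rz": 0,"tx": 0,"ty": 0,"tz": 10,"hand": 0},{"rx": 0,"ry": 0,"rz": 0,"tx": 0,"ty": 0,"tz": 10,"hand": 0},{"rx": 0,"ry": 0,"rz": 0,"tx": 0,"ty": 0,"tz": 5,"hand": 0},{"rx": 0,"ry": 0,"rz": 0,"tx": 0,"ty": 0,"tz": 3,"hand": 0},{"rx": 0,"ry": 0,"rz": 0,"tx": 0,"ty": 0,"tz": 1,"hand": 0},{"rx": 0,"ry": 0,"rz": 0,"tx": 0,"ty": 0,"tz": 0,"hand": 0},{"rx": 0,"ry": 0,"rz": 0,"tx": 0,"ty": 0,"tz": 0,"hand": 0}])

```text
clock: 24.6
position: [0.6417, 0.0292, 0.0778]
orientation: [-2.222, 2.22, -0.001]
wrist_force: [-0.3, 0.4, -1.5]
finger_gap: 0.0433
```

```bash
python3 d.py .6435 .0305 .0723
```

```text
t 24.6 pos [0.6417 0.0292 0.0778] delta mm (tool) [-1.3 -1.8  5.5]
turn deg (tool) [-0.07  0.01  0.06] gap 0.04334743119206675 F [-0.3  0.4 -1.5] q [ 0.3   0.55 -0.14  0.   -0.88 -0.3 ]
```

Call:
jog_arm(increments=[{"rx": 0,"ry": 0,"rz": 0,"tx": -1.3,"ty": -1.3,"tz": 0,"hand": 0},{"rx": 0,"ry": 0,"rz": 0,"tx": 0,"ty": 0,"tz": 2,"hand": 0},{"rx": 0,"ry": 0,"rz": 0,"tx": 0,"ty": 0,"tz": 1.5,"hand": 0},{"rx": 0,"ry": 0,"rz": 0,"tx": 0,"ty": 0,"tz": 1,"hand": 0},{"rx": 0,"ry": 0,"rz": 0,"tx": 0,"ty": 0,"tz": 0.5,"hand": 0},{"rx": 0,"ry": 0,"rz": 0,"tx": 0,"ty": 0,"tz": 0,"hand": 0},{"rx": 0,"ry": 0,"rz": 0,"tx": 0,"ty": 0,"tz": 0,"hand": 0},{"rx": 0,"ry": 0,"rz": 0,"tx": 0,"ty": 0,"tz": 0,"hand": 0},{"rx": 0,"ry": 0,"rz": 0,"tx": 0,"ty": 0,"tz": 0,"hand": 0},{"rx": 0,"ry": 0,"rz": 0,"tx": 0,"ty": 0,"tz": 0,"hand": 0}])

```text
clock: 25.6
position: [0.6425, 0.0304, 0.0724]
orientation: [2.222, -2.22, -0.0]
wrist_force: [-2.0, 0.2, 2.7]
finger_gap: 0.0433
```

```bash
python3 d.py .6435 .0305 .0723
```

```text
t 25.6 pos [0.6425 0.0304 0.0724] delta mm (tool) [-0.1 -1.   0.1]
turn deg (tool) [ 0.01 -0.01  0.05] gap 0.043289290424289376 F [-2.   0.2  2.7] q [ 0.3   0.56 -0.14  0.   -0.88 -0.3 ]
```

Contact (+2.7 N). I'll release, rise, and head for black.

Call:
jog_arm(increments=[{"rx": 0,"ry": 0,"rz": 0,"tx": 0,"ty": 0,"tz": 0,"hand": 0.51},{"rx": 0,"ry": 0,"rz": 0,"tx": 0,"ty": 0,"tz": 0,"hand": 0.54},{"rx": 0,"ry": 0,"rz": 0,"tx": 0,"ty": 0,"tz": 0,"hand": 0.57},{"rx": 0,"ry": 0,"rz": 0,"tx": 0,"ty": 0,"tz": 0,"hand": 0.6},{"rx": 0,"ry": 0,"rz": 0,"tx": 0,"ty": 0,"tz": 0,"hand": 0.7},{"rx": 0,"ry": 0,"rz": 0,"tx": 0,"ty": 0,"tz": 0,"hand": 0.85},{"rx": 0,"ry": 0,"rz": 0,"tx": 0,"ty": 0,"tz": 0,"hand": 1},{"rx": 0,"ry": 0,"rz": 0,"tx": 0,"ty": 0,"tz": 0,"hand": 1},{"rx": 0,"ry": 0,"rz": 0,"tx": 0,"ty": 0,"tz": 0,"hand": 1},{"rx": 0,"ry": 0,"rz": 0,"tx": 0,"ty": 0,"tz": 0,"hand": 1}])

```text
clock: 26.6
position: [0.6426, 0.0304, 0.0722]
orientation: [-2.223, 2.22, -0.0]
wrist_force: [0.3, 0.7, 0.0]
finger_gap: 0.0854
```

Call:
jog_arm(increments=[{"rx": 0,"ry": 0,"rz": 0,"tx": 0,"ty": 0,"tz": -10,"hand": 1},{"rx": 0,"ry": 0,"rz": 0,"tx": 0,"ty": 0,"tz": -20,"hand": 1},{"rx": 0,"ry": 0,"rz": 0,"tx": 0,"ty": 0,"tz": -30,"hand": 1},{"rx": 0,"ry": 0,"rz": 0,"tx": 0,"ty": 0,"tz": -30,"hand": 1},{"rx": 0,"ry": 0,"rz": 0,"tx": 0,"ty": 0,"tz": -15,"hand": 1},{"rx": 0,"ry": 0,"rz": 0,"tx": -10,"ty": 20,"tz": 0,"hand": 1},{"rx": 0,"ry": 0,"rz": 0,"tx": -20,"ty": 40,"tz": 0,"hand": 1},{"rx": 0,"ry": 0,"rz": 0,"tx": -20,"ty": 40,"tz": 0,"hand": 1},{"rx": 0,"ry": 0,"rz": 0,"tx": -20,"ty": 40,"tz": 0,"hand": 1},{"rx": 0,"ry": 0,"rz": 0,"tx": -10,"ty": 20,"tz": 0,"hand": 1}])

```text
clock: 27.6
position: [0.4799, 0.1108, 0.1781]
orientation: [-2.224, 2.218, 0.0]
wrist_force: [1.1, 0.1, 0.5]
finger_gap: 0.0855
```

```bash
python3 d.py .441 .1235 .17;python3 v.py pink 5
```

```text
t 27.6 pos [0.4799 0.1108 0.1781] delta mm (tool) [-12.8  38.8   8.1]
turn deg (tool) [-0.01  0.04  0.13] gap 0.08546734682029614 F [1.1 0.1 0.5] q [ 0.56  0.21 -0.39 -0.   -0.97 -0.55]
pink [307.96202532 200.91139241] (array([0.64456587, 0.03090664]), array([0.64509203, 0.03104494]), np.float64(0.043066117103463836))
```

View pics/s5.png

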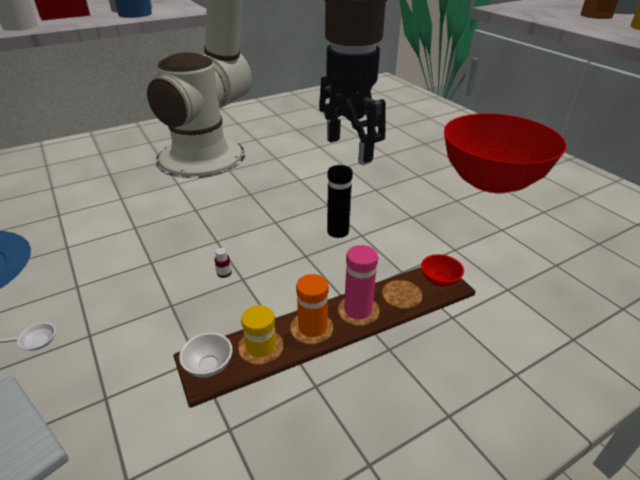

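View pics/t5.png

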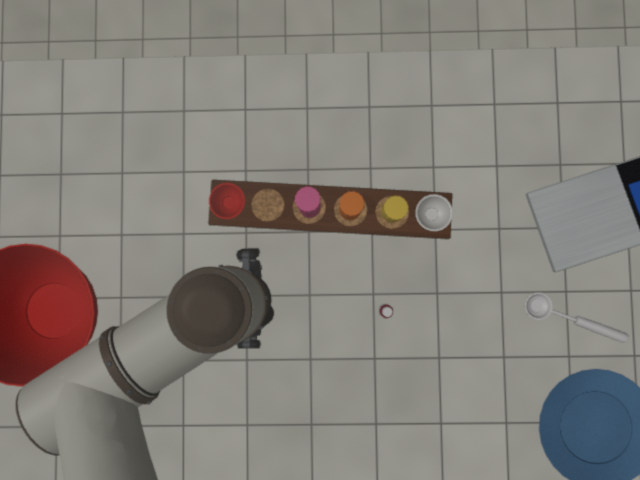

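Pink is centred (top view (308,201)) and the dye bottle is still at (387,311). Now black.

Call:
jog_arm(increments=[{"rx": 0,"ry": 0,"rz": 0,"tx": -4,"ty": 12,"tz": 0,"hand": 1},{"rx": 0,"ry": 0,"rz": 0,"tx": -4,"ty": 12,"tz": 0,"hand": 1},{"rx": 0,"ry": 0,"rz": 0,"tx": -4,"ty": 10,"tz": 0,"hand": 1},{"rx": 0,"ry": 0,"rz": 0,"tx": 0,"ty": 4,"tz": 0,"hand": 1},{"rx": 0,"ry": 0,"rz": 0.1,"tx": 0,"ty": 0,"tz": 5,"hand": 1},{"rx": 0,"ry": 0,"rz": 0,"tx": 0,"ty": 0,"tz": 0,"hand": 1},{"rx": 0,"ry": 0,"rz": 0,"tx": 0,"ty": 0,"tz": 0,"hand": 1},{"rx": 0,"ry": 0,"rz": 0,"tx": 0,"ty": 0,"tz": 0,"hand": 1},{"rx": 0,"ry": 0,"rz": 0,"tx": 0,"ty": 0,"tz": 0,"hand": 1},{"rx": 0,"ry": 0,"rz": 0,"tx": 0,"ty": 0,"tz": 0,"hand": 1}])

```text
clock: 28.7
position: [0.4447, 0.1222, 0.1721]
orientation: [2.22, -2.223, 0.0]
wrist_force: [0.2, -0.4, -0.5]
finger_gap: 0.0851
```

```bash
python3 d.py .441 .1235 .076
```

```text
t 28.7 pos [0.4447 0.1222 0.1721] delta mm (tool) [-1.3  3.7 96.1]
turn deg (tool) [ 0.   -0.   -0.06] gap 0.08505302290771762 F [ 0.2 -0.4 -0.5] q [ 0.62  0.16 -0.47  0.   -0.94 -0.62]
```

Call:
jog_arm(increments=[{"rx": 0,"ry": 0,"rz": 0,"tx": -1.3,"ty": 3.5,"tz": 5,"hand": 1},{"rx": 0,"ry": 0,"rz": 0,"tx": 0,"ty": 0,"tz": 15,"hand": 1},{"rx": 0,"ry": 0,"rz": 0,"tx": 0,"ty": 0,"tz": 20,"hand": 1},{"rx": 0,"ry": 0,"rz": 0,"tx": 0,"ty": 0,"tz": 20,"hand": 1},{"rx": 0,"ry": 0,"rz": 0,"tx": 0,"ty": 0,"tz": 20,"hand": 1},{"rx": 0,"ry": 0,"rz": 0,"tx": 0,"ty": 0,"tz": 15,"hand": 1},{"rx": 0,"ry": 0,"rz": 0,"tx": 0,"ty": 0,"tz": 0,"hand": 1},{"rx": 0,"ry": 0,"rz": 0,"tx": 0,"ty": 0,"tz": 0,"hand": 1},{"rx": 0,"ry": 0,"rz": 0,"tx": 0,"ty": 0,"tz": 0,"hand": 0.65},{"rx": 0,"ry": 0,"rz": 0,"tx": 0,"ty": 0,"tz": 0,"hand": 0.6}])

```text
clock: 29.7
position: [0.4416, 0.1239, 0.078]
orientation: [-2.219, 2.221, -0.001]
wrist_force: [-0.8, 0.8, -0.0]
finger_gap: 0.0589
```

Call:
jog_arm(increments=[{"rx": 0,"ry": 0,"rz": 0,"tx": 0,"ty": 0,"tz": 0,"hand": 0.58},{"rx": 0,"ry": 0,"rz": 0,"tx": 0,"ty": 0,"tz": 0,"hand": 0.56},{"rx": 0,"ry": 0,"rz": 0,"tx": 0,"ty": 0,"tz": 0,"hand": 0.54},{"rx": 0,"ry": 0,"rz": 0,"tx": 0,"ty": 0,"tz": 0,"hand": 0.52},{"rx": 0,"ry": 0,"rz": 0,"tx": 0,"ty": 0,"tz": 0,"hand": 0.5},{"rx": 0,"ry": 0,"rz": 0,"tx": 0,"ty": 0,"tz": 0,"hand": 0.3},{"rx": 0,"ry": 0,"rz": 0,"tx": 0,"ty": 0,"tz": 0,"hand": 0},{"rx": 0,"ry": 0,"rz": 0,"tx": 0,"ty": 0,"tz": 0,"hand": 0},{"rx": 0,"ry": 0,"rz": 0,"tx": 0,"ty": 0,"tz": 0,"hand": 0},{"rx": 0,"ry": 0,"rz": 0,"tx": 0,"ty": 0,"tz": 0,"hand": 0}])

```text
clock: 30.7
position: [0.4405, 0.1233, 0.0773]
orientation: [2.22, -2.222, -0.001]
wrist_force: [-3.2, -0.4, 4.6]
finger_gap: 0.0436
```

```bash
python3 d.py .6485 .1105 .0925
```

```text
t 30.7 pos [0.4405 0.1233 0.0773] delta mm (tool) [  12.7 -208.   -15.4]
turn deg (tool) [ 0.06 -0.03 -0.05] gap 0.043579672675070076 F [-3.2 -0.4  4.6] q [ 0.63  0.29 -0.59 -0.   -0.69 -0.63]
```

Call:
jog_arm(increments=[{"rx": 0,"ry": 0,"rz": 0,"tx": 0,"ty": 0,"tz": -10,"hand": 0},{"rx": 0,"ry": 0,"rz": 0,"tx": 0,"ty": 0,"tz": -20,"hand": 0},{"rx": 0,"ry": 0,"rz": 0,"tx": 0,"ty": 0,"tz": -20,"hand": 0},{"rx": 0,"ry": 0,"rz": 0,"tx": 0,"ty": -5,"tz": -5,"hand": 0},{"rx": 0,"ry": 0,"rz": 0,"tx": 2,"ty": -12,"tz": 0,"hand": 0},{"rx": 0,"ry": 0,"rz": 0,"tx": 2,"ty": -20,"tz": 0,"hand": 0},{"rx": 0,"ry": 0,"rz": 0,"tx": 2,"ty": -25,"tz": 0,"hand": 0},{"rx": 0,"ry": 0,"rz": 0,"tx": 2,"ty": -25,"tz": 0,"hand": 0},{"rx": 0,"ry": 0,"rz": 0,"tx": 2,"ty": -25,"tz": 0,"hand": 0},{"rx": 0,"ry": 0,"rz": 0,"tx": 2,"ty": -25,"tz": 0,"hand": 0}])

```text
clock: 31.7
position: [0.5793, 0.1107, 0.1301]
orientation: [2.218, -2.221, -0.002]
wrist_force: [0.3, 0.4, -1.9]
finger_gap: 0.0432
```

Call:
jog_arm(increments=[{"rx": 0,"ry": 0,"rz": 0,"tx": 0,"ty": -25,"tz": 0,"hand": 0},{"rx": 0,"ry": 0,"rz": 0,"tx": 0,"ty": -20,"tz": 0,"hand": 0},{"rx": 0,"ry": 0,"rz": 0,"tx": 0,"ty": -15,"tz": 0,"hand": 0},{"rx": 0,"ry": 0,"rz": 0,"tx": 0,"ty": -7,"tz": 0,"hand": 0},{"rx": 0,"ry": 0,"rz": 0,"tx": 0,"ty": 0,"tz": 5,"hand": 0},{"rx": 0,"ry": 0,"rz": 0,"tx": 0,"ty": 0,"tz": 10,"hand": 0},{"rx": 0,"ry": 0,"rz": 0,"tx": 0,"ty": 0,"tz": 5,"hand": 0},{"rx": 0,"ry": 0,"rz": 0,"tx": 0,"ty": 0,"tz": 0,"hand": 0},{"rx": 0,"ry": 0,"rz": 0,"tx": 0,"ty": 0,"tz": 0,"hand": 0},{"rx": 0,"ry": 0,"rz": 0,"tx": 0,"ty": 0,"tz": 0,"hand": 0}])

```text
clock: 32.7
position: [0.6452, 0.1116, 0.1127]
orientation: [-2.22, 2.221, -0.001]
wrist_force: [0.8, 1.0, -2.1]
finger_gap: 0.0435
```

```bash
python3 d.py .6485 .1105 .0933
```

```text
t 32.7 pos [0.6452 0.1116 0.1127] delta mm (tool) [ 1.1 -3.3 19.4]
turn deg (tool) [-0.06  0.02 -0.03] gap 0.04351794802507581 F [ 0.8  1.  -2.1] q [ 0.42  0.53 -0.07  0.   -0.97 -0.42]
```

Call:
jog_arm(increments=[{"rx": 0,"ry": 0,"rz": 0,"tx": 1,"ty": -3,"tz": 0,"hand": 0},{"rx": 0,"ry": 0,"rz": 0,"tx": 0,"ty": 0,"tz": 5,"hand": 0},{"rx": 0,"ry": 0,"rz": 0,"tx": 0,"ty": 0,"tz": 5,"hand": 0},{"rx": 0,"ry": 0,"rz": 0,"tx": 0,"ty": 0,"tz": 3,"hand": 0},{"rx": 0,"ry": 0,"rz": 0,"tx": 0,"ty": 0,"tz": 2,"hand": 0},{"rx": 0,"ry": 0,"rz": 0,"tx": 0,"ty": 0,"tz": 1,"hand": 0},{"rx": 0,"ry": 0,"rz": 0,"tx": 0,"ty": 0,"tz": 1,"hand": 0},{"rx": 0,"ry": 0,"rz": 0,"tx": 0,"ty": 0,"tz": 0,"hand": 0},{"rx": 0,"ry": 0,"rz": 0,"tx": 0,"ty": 0,"tz": 0,"hand": 0},{"rx": 0,"ry": 0,"rz": 0,"tx": 0,"ty": 0,"tz": 0,"hand": 0}])

```text
clock: 33.7
position: [0.6481, 0.1104, 0.0954]
orientation: [-2.22, 2.222, -0.0]
wrist_force: [0.5, -0.1, -1.5]
finger_gap: 0.0436
```

```bash
python3 d.py .6485 .1105 .0933
```

```text
t 33.7 pos [0.6481 0.1104 0.0954] delta mm (tool) [-0.1 -0.4  2.1]
turn deg (tool) [-0.02  0.   -0.04] gap 0.043625430274562976 F [ 0.5 -0.1 -1.5] q [ 0.41  0.55 -0.08  0.   -0.94 -0.41]
```

Call:
jog_arm(increments=[{"rx": 0,"ry": 0,"rz": 0,"tx": 0,"ty": 0,"tz": 1,"hand": 0},{"rx": 0,"ry": 0,"rz": 0,"tx": 0,"ty": 0,"tz": 0.6,"hand": 0},{"rx": 0,"ry": 0,"rz": 0,"tx": 0,"ty": 0,"tz": 0.4,"hand": 0},{"rx": 0,"ry": 0,"rz": 0,"tx": 0,"ty": 0,"tz": 0,"hand": 0},{"rx": 0,"ry": 0,"rz": 0,"tx": 0,"ty": 0,"tz": 0,"hand": 0},{"rx": 0,"ry": 0,"rz": 0,"tx": 0,"ty": 0,"tz": 0,"hand": 0},{"rx": 0,"ry": 0,"rz": 0,"tx": 0,"ty": 0,"tz": 0,"hand": 0},{"rx": 0,"ry": 0,"rz": 0,"tx": 0,"ty": 0,"tz": 0,"hand": 0},{"rx": 0,"ry": 0,"rz": 0,"tx": 0,"ty": 0,"tz": 0,"hand": 0},{"rx": 0,"ry": 0,"rz": 0,"tx": 0,"ty": 0,"tz": 0,"hand": 0}])

```text
clock: 34.7
position: [0.648, 0.1104, 0.0934]
orientation: [2.221, -2.222, 0.0]
wrist_force: [-1.6, 0.1, 2.7]
finger_gap: 0.0434
```

Contact. I'll release and withdraw.

Call:
jog_arm(increments=[{"rx": 0,"ry": 0,"rz": 0,"tx": 0,"ty": 0,"tz": 0,"hand": 0.51},{"rx": 0,"ry": 0,"rz": 0,"tx": 0,"ty": 0,"tz": 0,"hand": 0.54},{"rx": 0,"ry": 0,"rz": 0,"tx": 0,"ty": 0,"tz": 0,"hand": 0.57},{"rx": 0,"ry": 0,"rz": 0,"tx": 0,"ty": 0,"tz": 0,"hand": 0.6},{"rx": 0,"ry": 0,"rz": 0,"tx": 0,"ty": 0,"tz": 0,"hand": 0.7},{"rx": 0,"ry": 0,"rz": 0,"tx": 0,"ty": 0,"tz": 0,"hand": 0.85},{"rx": 0,"ry": 0,"rz": 0,"tx": 0,"ty": 0,"tz": 0,"hand": 1},{"rx": 0,"ry": 0,"rz": 0,"tx": 0,"ty": 0,"tz": 0,"hand": 1},{"rx": 0,"ry": 0,"rz": 0,"tx": 0,"ty": 0,"tz": 0,"hand": 1},{"rx": 0,"ry": 0,"rz": 0,"tx": 0,"ty": 0,"tz": 0,"hand": 1}])

```text
clock: 35.7
position: [0.6481, 0.1104, 0.0932]
orientation: [-2.22, 2.222, -0.0]
wrist_force: [0.6, 0.4, -0.0]
finger_gap: 0.0855
```

Call:
jog_arm(increments=[{"rx": 0,"ry": 0,"rz": 0,"tx": 0,"ty": 0,"tz": -10,"hand": 1},{"rx": 0,"ry": 0,"rz": 0,"tx": 0,"ty": 0,"tz": -20,"hand": 1},{"rx": 0,"ry": 0,"rz": 0,"tx": 0,"ty": 0,"tz": -30,"hand": 1},{"rx": 0,"ry": 0,"rz": 0,"tx": 0,"ty": 0,"tz": -30,"hand": 1},{"rx": 0,"ry": 0,"rz": 0,"tx": 0,"ty": 0,"tz": -20,"hand": 1},{"rx": 0,"ry": 0,"rz": 0,"tx": -10,"ty": 20,"tz": 0,"hand": 1},{"rx": 0,"ry": 0,"rz": 0,"tx": -20,"ty": 40,"tz": 0,"hand": 1},{"rx": 0,"ry": 0,"rz": 0,"tx": -20,"ty": 40,"tz": 0,"hand": 1},{"rx": 0,"ry": 0,"rz": 0,"tx": -20,"ty": 40,"tz": 0,"hand": 1},{"rx": 0,"ry": 0,"rz": 0,"tx": -10,"ty": 20,"tz": 0,"hand": 1}])

```text
clock: 36.7
position: [0.4856, 0.1912, 0.2043]
orientation: [-2.222, 2.22, 0.0]
wrist_force: [-0.1, 1.5, 0.1]
finger_gap: 0.0853
```

```bash
python3 v.py black 6; for k in yellow orange pink; do python3 v.py $k 7; done; sed -i 's/H\[k\])/H[k],.0205,.016)/' m.py; python3 m.py | grep -E "^(top|scene|yellow|orange|pink|black)"
```

```text
black [ 42.69194313 382.13744076] (array([0.34334412, 0.48550899]), array([0.33669924, 0.50354452]), np.float64(0.13986905413877684))
black [136.46411483 307.01913876] (array([0.46485206, 0.33429683]), array([0.46145608, 0.3559856 ]), np.float64(0.1203416407005751))
black [190.9704918  289.97704918] (array([0.47980716, 0.23470963]), array([0.47820648, 0.24951745]), np.float64(0.16984524488042116))
black [262.         198.27906977] (array([0.64813235, 0.11167313]), array([0.64933616, 0.11269936]), np.float64(0.043290329286184176))
black [631.375 189.1  ] (array([ 0.64058542, -0.51699783]), array([ 0.66245379, -0.59233451]), np.float64(0.10905345770761288))
yellow [394.31506849 208.54794521] (array([ 0.63259741, -0.1278806 ]), array([ 0.6324383 , -0.12771885]), np.float64(0.04340907517275791))
orange [350.69863014 203.79452055] (array([ 0.63880924, -0.04684647]), array([ 0.64348798, -0.04845563]), np.float64(0.0418370026937426))
pink [307.85897436 200.78205128] (array([0.64442447, 0.03062162]), array([0.64515399, 0.030817  ]), np.float64(0.043540244423535185))
top
black (44, 376) 820 t
[... 941 characters left out ...]
0.3482  0.1935] bot [-0.6982  0.3118] w 0.0956
black (401, 77) 4928 top [-0.3288  0.8842] bot [0.161 0.468] w 0.1852
black (626, 5) 223 top [-0.1671  1.9691] bot [-0.4205  2.4395] w 0.072
black (405, 8) 1039 top [-0.6444  1.1506] bot [-0.8536  1.3298] w 0.2379
pink (358, 292) 1085 top [ 0.688  -0.0064] bot [0.6413 0.03  ] w 0.0384
pink (361, 258) 692 top [0.6432 0.028 ] bot [0.5579 0.094 ] w 0.0429
orange (321, 320) 202 top [ 0.6876 -0.0651] bot [ 0.6451 -0.0391] w 0.0217
orange (312, 286) 574 top [ 0.6377 -0.0493] bot [ 0.572  -0.0121] w 0.0424
yellow (258, 330) 1422 top [ 0.6313 -0.1294] bot [ 0.6302 -0.129 ] w 0.0437
yellow (635, 21) 62 top [-0.1766  2.1182] bot [-0.1925  2.1496] w 0.0358
```

View pics/s6.png

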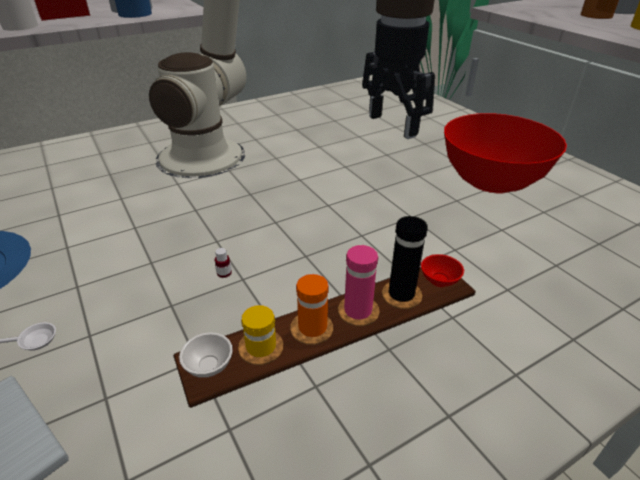

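View pics/t6.png

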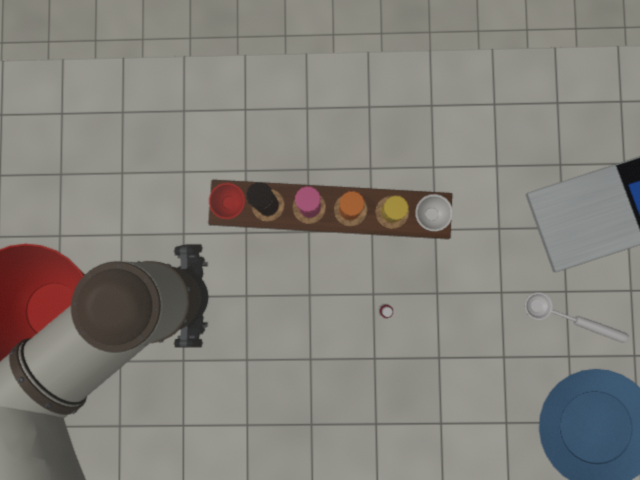

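All four jars stand on their discs in the right order, within about 2 mm of centre in both views. The dye bottle is still at (387,311) in the top view, and the arm is clear.

```bash
python3 -c "
from rig import robot
print(robot.close_job(), robot.state()['clock'])"
```

```text
the job is handed in; nothing more can be done
the job is handed in; nothing more can be done
```

The four jars stand upright, one per cork disc, in order of height: black beside the red bowl, then pink, orange, and yellow by the white bowl. I placed them shortest first and handed the job in at about 37 s of the 112 s allowed.

- **Centring:** in each camera view, every jar's lid measured within about 2 mm of its disc's centre. The two cameras disagree with each other by 1–3 mm in absolute position. The jar-base estimate for orange in the top view came out 4–6 mm off, but its lid measured in place in both views and it looks centred in the scene view, so I put that down to the colour mask.
- **Dye bottle:** it showed at the same spot in the last pictures as in the first, still standing.
- **Arm and forces:** it ended clear of everything with the gripper open. The contact forces I read at the end of each move stayed under about 7 N.
- **Refused calls:** my first two types of move call were refused because I had left out some fields. Nothing moved.

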